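Set the drill vice's clamp force and hold its spring jaw open for loading

ROBOT

A 6-joint arm with a two-finger parallel gripper is mounted at the origin on the work surface. World frame = base frame: x ahead of the robot, y to its left, z up, the work surface at z = 0. Lengths are in mm, angles in rad, forces in N, time in s.
With the tool pointing down it reaches from about 350 to 850 mm from the base axis. Payload 8.1 kg.
Tool frame: the origin (TCP) lies midway between the tips of the shut fingers; the grasp point (between the pads) lies 19 mm behind it; z points along the fingers, y is the direction in which the jaws open and shut (so a half turn about z gives the same grasp; the last joint's range is limited). The gripper opens to 93 mm and grips with 3 to 60 N. Pads are 15 mm wide; open, the fingers measure 128 mm over their backs; the gripper's body (75 mm by 188 mm) begins 65 mm behind the grasp point.
Start: joints at [-1.425, 0.13, 1.488, -0, 1.523, -0.085], TCP at [137.274, -584.09, 218.635] pointing down, gripper open.
Joint ranges: [-2.96, 2.96], [-0.89, 2.26], [0.02, 2.5], [-1.34, 4.48], [0, 2.73], [-2.66, 2.66]. Speed limits (rad/s): [2.39, 2.39, 2.79, 3.14, 3.14, 3.14].

INTERFACE

Orientations are given as [roll, pitch, yaw] about the fixed x, y, z axes, in that order (R = Rz(yaw) Ry(pitch) Rx(roll)).
In Python, from plant import env gives the robot as it stands.
- The arm moves only by the tool servo_tool, never from a script. Its argument "deltas" is a list of rows, each an object of numbers: "dx", "dy", "dz": the shift along the tool's x, y, z in m; "ax", "ay", "az": the turn, a rotation vector about the tool's x, y, z in rad. In form: [{"dx": .., "dy": .., "dz": .., "ax": .., "ay": .., "az": ..}, ...]. A call has 1 to 8 rows; each row is the pose to reach, as a shift and turn from the pose measured when the call began, along the tool's axes at that moment; what a row does not reach only later rows make up. A row lasts 1/12 s, in which the tool goes at most 41.7 mm and 7.16 degrees, less where a joint would pass 70% of its speed; a pose out of reach is approached as far as the arm can. A call with a gripper value outside its range is refused whole. "jaw" is the opening, from -1 (shut) to 1 (fully open), set as the call begins (left out, the last holds). The fingers move at their own pace and stop on an object; "grip_force" is the grip in N (left out, the last holds). Time passes only in rows, so rows that repeat a pose let the fingers close. It gives the time, the measured TCP pose, the force and the opening at its end, in the units of the state.
- env.state(): the state, without advancing time (a new reading comes with each control period).
- env.camera(name): name is "scene" or "top"; returns the picture (420x560x3 uint8, blue, green, red); there is no depth.
- env.calibration(name): a dict with "fx", "fy", "cx", "cy" (pixels), "world_to_cam" (4x4, takes a point from world to camera coordinates). Camera axes: x right, y up, looking along -z (the intrinsics and any distortion apply to the point x, -y, -z); pixel columns grow to the right and rows downward; lengths in mm; the calibration is good to about 2 mm. A picture is of the moment at which its call begins. calibration takes no time and is no camera call.
- env.hand_in(): hands the job in, once; it reports no verdict.
The state is a dict: "clock": time; "joints": joint angles; "joint_velocities": joint speeds; "effort": joint torques, N m; "ee_pos": TCP position; "eef_rot": TCP orientation; "ft_force": force on the tool from outside, world axes, zero at the start; "wrist_torque": the same for the moment, N m; "grip_width": finger opening in mm.
Only numpy, scipy, OpenCV 4.12 (cv2) and the standard library are available. Lean on these libraries where they do the work, as an engineer would, in place of code of your own. Each camera call takes 0.05 s, during which the arm holds its last target.

TASK

Get the spring-jaw drill vice ready for loading a part: first, with the jaw still closed, turn the clamp-force sleeve so that it clicks in at number 5. Then pull the jaw open (it has a yellow grip) until its white pointer stands at the red width marker, and finish while the gripper is still holding it there, at the mark and still, with the sleeve still on 5. Leave the black cap, the bit case and the oil bottle where they are.

Things in the scene. Friction and masses are not known exactly. Their poses are not given: they have to be found in the camera images.
- vice: Grey drill vice bolted to the bench, base 260 (x) by 140 (y) by 20 mm. Origin: centre of its underside. x points from the grip to the fixed jaw (away from the robot, turned up to 0.35 rad), y left, z up. Fixed jaw 28 by 90 mm, top at 60 mm, at x = 98 mm. Aluminium scale bar with ticks along x at y = -60, top 48 mm. Sleeve axis at x = 30, y = 115 mm, on a boss.
- jaw: Moving jaw with its grip, one piece that slides along the vice's x only; same axes, and the same origin when closed. Starts closed; opens to the vice's -x (to the robot), 95 mm at most. A spring shuts it: 5 N closed, 0.8 N more per 10 mm (13 N fully open), about 0.6 N friction; no latch. Jaw block 30 by 86 mm, top 60 mm above the bench; a tongue, top at 46 mm, joins it to the grip.
- jaw_grip (a point): Point inside the jaw's yellow upright grip, 85 mm above the bench; moves with the jaw. The grip is a block 16 mm thick along the vice's x, 36 mm wide along its y, flat top 105 mm above the bench, foot at the tongue. Pinch it from above across its 16 mm; 44 mm are free behind it (to the jaw block, 60 mm high) and all is free in front.
- jaw_pointer (a point): Tip of the white pointer bar (4 mm wide along x) on the right (-y) side of the jaw block, 60 mm above the bench; moves with the jaw. Axes parallel to the vice's.
- mark (a point): Middle of the pointer-side edge of the red width marker, 60 mm above the bench. The marker is a red clip 10 mm long along the vice's x, 15 mm wide, 12 mm high, fixed on the scale bar 45 to 77 mm from the closed pointer towards the vice's -x: open the jaw that far. Axes as the vice's. The pointer is right when it stands over the marker's 10 mm (x within 5 mm of this point).
- sleeve (a joint): Turn of the sleeve, rad, clockwise from above. Number n is at (n-1)*0.393 (22.5 degrees apart): 1 is 0, 5 is 1.571, 6 is 1.963; stops just outside 1 and 6. Light clicks of 0.1 N m at each; starts between 1 and 3. White digits on the dial, 39 mm off axis: from above, in the vice's axes, 1 lies 116 degrees and 5 lies 26 degrees counter-clockwise of +x. A red line on the sleeve points at the value.
- sleeve_grip (a point): Point on the vertical axis of the clamp-force sleeve, 63 mm above the bench. The sleeve is a knurled aluminium cylinder, 44 mm in diameter, from 35 mm to its flat top 77 mm above the bench, over a black dial plate of 94 mm diameter, top at 34 mm. Grip it from above across any diameter. It does not affect the jaw's spring.
- cap: Loose black plastic cap, 54 mm in diameter, 32 mm high, origin at the centre of its underside. Leave alone.
- bit_case: Loose orange drill-bit case with clear top, 75 by 50 by 22 mm, origin at the centre of its underside. Leave alone.
- oil: Loose white oil bottle with red cap, 42 mm in diameter, 95 mm high, origin at the centre of its underside. Leave alone.

How it is judged (in metres and radians):
On the way, in this order (a step that is already met when the one before it is completed fails the run):
1. the sleeve is set to number 5 (within 0.12 rad) while the jaw is still closed (less than 6 mm open) (value of joint sleeve between 1.451 and 1.691 rad and x of jaw in the frame of vice above -0.006 m), for 0.2 s.
2. the jaw is pulled open by the gripper until the pointer is at the marker (within 6 mm) (x of jaw_pointer in the frame of mark between -0.006 and 0.006 m and contact force between the fingers and jaw above 1.5 N), for 0.2 s.
At the end, for the whole second after the job is handed in: Through the last second the fingers hold the jaw (over 1.5 N, nothing else props it), its pointer within 6 mm of the red marker's middle along the vice, jaw still (below 10 mm/s), sleeve on 5 (within 0.12 rad) (all of step 2 and linear speed of jaw below 0.01 m/s and contact force between jaw and cap below 0.3 N and contact force between jaw and bit_case below 0.3 N and contact force between jaw and oil below 0.3 N and value of joint sleeve between 1.451 and 1.691 rad); the arm keeps its last pose, push and grip.
It fails at once if the cap, the bit case or the oil bottle was moved more than 25 mm or tipped over (distance of any of cap, bit_case, oil from where it was at the start of the episode above 0.025 m or angle between any of cap, bit_case, oil's own z axis and vertical above 0.6 rad).
It also fails if it takes over 54 s, if anything falls off the work surface, if the arm or the gripper's body presses on something with over 40 N, if the wrist force passes 120 N, or if a joint passes its speed limit or range.

## Working session

There is one attempt and no reset: what is moved stays moved. The work goes in short steps, Python scripts to look and compute and a tool call to move; the robot and the scene stay as the last step left them, time stands still between calls to the robot, and variables do not carry over. Pictures are saved under pics/ and viewed, and the job is handed in when it is done.

Besides the shell and the picture viewer there is one more tool, called after "Request:" as name(argument=value, ...), one argument or row to a line, values as JSON. servo_tool: Moves the arm, as the interface text tells. Its arguments: {"type":"object","properties":{"deltas":{"type":"array","items":{"type":"object","properties":{"dx":{"type":"number"},"dy":{"type":"number"},"dz":{"type":"number"},"ax":{"type":"number"},"ay":{"type":"number"},"az":{"type":"number"}}}},"jaw":{"type":"number"},"grip_force":{"type":"number"}},"required":["deltas"]}

```bash
mkdir -p pics
python3 - <<'E'
from plant import env
import cv2
for n in("scene","top"):
    im=env.camera(n); cv2.imwrite(f"pics/{n}0.png",im)
    c=env.calibration(n); print(n,{k:(v if not hasattr(v,'tolist') else v.tolist()) for k,v in c.items()})
print(env.state())
E
```

```text
scene {'fx': 465.75096995953066, 'fy': 465.75096995953066, 'cx': 278.7555728883033, 'cy': 204.07729916620414, 'world_to_cam': [[0.7967310656001931, 0.6042953595905594, 0.006835750499924982, -517.7580153062532], [-0.41827390931106523, 0.5432369951508624, 0.7279701256844958, 196.69905956802302], [0.4361955363105169, -0.5828556300463935, 0.6855747724544725, -1387.0931771260123], [0.0, 0.0, 0.0, 1.0]]}
top {'fx': 450.3100704609591, 'fy': 450.3100704609591, 'cx': 279.08674877079625, 'cy': 211.88518235741424, 'world_to_cam': [[-0.007102124104855108, -0.9999630284031026, 0.004847851080131843, 22.0468205360967], [0.9952248232056781, -0.00659634109525166, 0.09738603369776255, -650.5708380229635], [-0.09735045510127771, 0.005516349431552788, 0.9952348761877887, -855.870433758504], [0.0, 0.0, 0.0, 1.0]]}
{'clock': 0.1, 'joints': array([-1.42537494e+00,  1.31053906e-01,  1.48915884e+00, -3.26402980e-05,
        1.52301867e+00, -8.53945389e-02]), 'joint_velocities': array([-0.00195428, -0.0026103 , -0.00245028, -0.00011701, -0.00111174,
        0.00107705]), 'effort': array([ 2.04648575e-03, -5.61337388e+01, -4.93096983e+01,  7.70620652e-02,
        2.91067717e-02, -2.32646431e-05]), 'ee_pos': array([ 137.20130083, -583.57463095,  217.71765046]), 'eef_rot': array([-3.13995708e+00, -1.07289582e-04,  2.30817422e-01]), 'ft_force': array([ 0.01906117, -0.72926655, -1.10527144]), 'wrist_torque': array([-0.00429002,  0.00248566,  0.00985368]), 'grip_width': 92.90881294097159}
```

View pics/scene0.png

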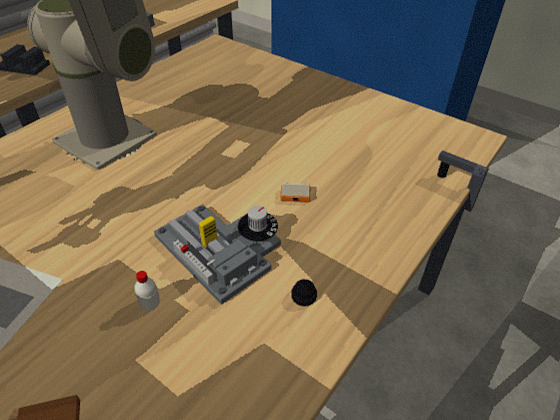

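View pics/top0.png

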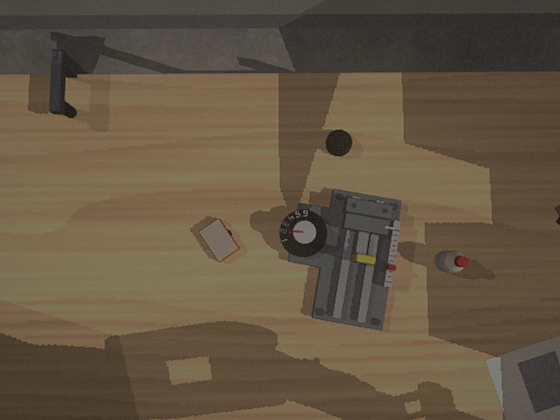

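Run:
```python
import cv2
im=cv2.imread("pics/top0.png")
cv2.imwrite("pics/top0c.png",cv2.resize(im[180:335,265:415],None,fx=5,fy=3.87*5/3.87,interpolation=cv2.INTER_CUBIC)[:775])
c=cv2.resize(im[180:330,265:415],None,fx=4,fy=4,interpolation=cv2.INTER_CUBIC);cv2.imwrite("pics/top0c.png",c)
im=cv2.imread("pics/scene0.png")
c=cv2.resize(im[180:310,140:300],None,fx=4.6,fy=4.6,interpolation=cv2.INTER_CUBIC);cv2.imwrite("pics/scene0c.png",c)
```

```text
(no output)
```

View pics/top0c.png

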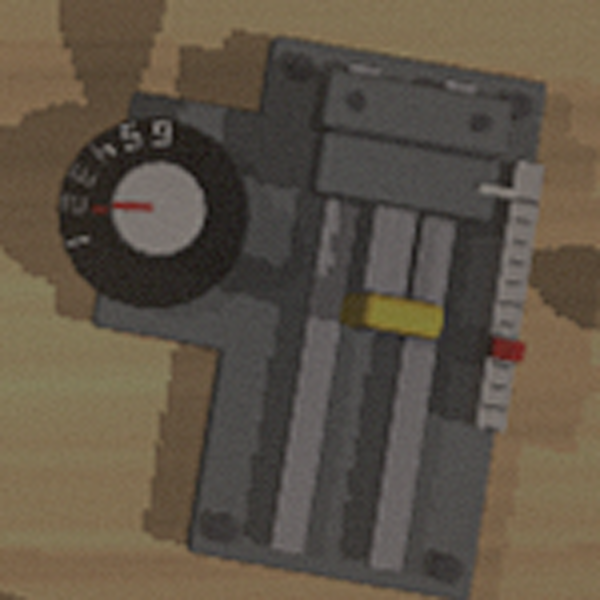

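View pics/scene0c.png

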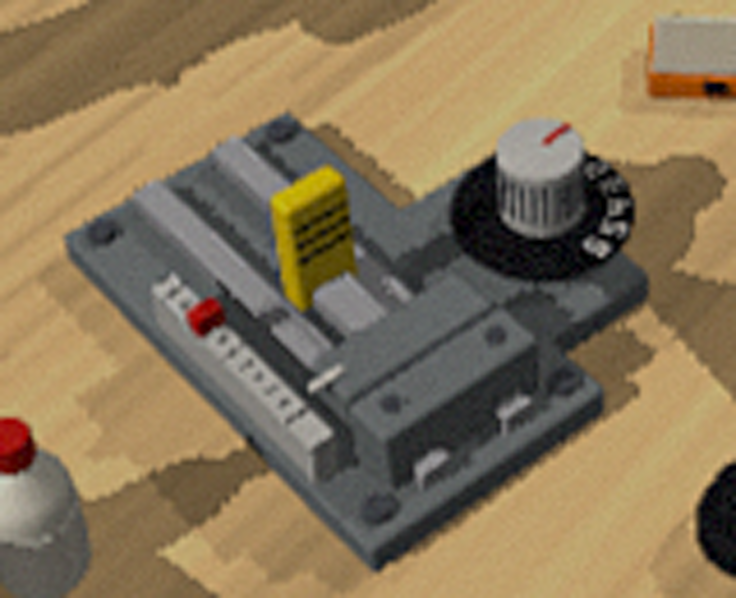

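```bash
cat > h.py <<'E'
import numpy as np
from plant import env
from scipy.optimize import least_squares
def proj(n,P):
    c=env.calibration(n);M=np.array(c["world_to_cam"]);p=np.c_[np.atleast_2d(P),np.ones(len(np.atleast_2d(P)))]@M.T
    return np.c_[c["fx"]*p[:,0]/-p[:,2]+c["cx"],c["fy"]*-p[:,1]/-p[:,2]+c["cy"]]
def ray(n,uv,z):
    c=env.calibration(n);M=np.array(c["world_to_cam"]);R=M[:3,:3];o=-R.T@M[:3,3]
    d=R.T@np.array([(uv[0]-c["cx"])/c["fx"],-(uv[1]-c["cy"])/c["fy"],-1]);return o+d*(z-o[2])/d[2]
def w(v,L):
    L=np.atleast_2d(np.array(L,float));c,s=np.cos(v[2]),np.sin(v[2])
    return np.c_[v[0]+c*L[:,0]-s*L[:,1],v[1]+s*L[:,0]+c*L[:,1],L[:,2]]
def loc(v,p):
    d=np.array(p[:2])-v[:2];c,s=np.cos(v[2]),np.sin(v[2]);return np.array([c*d[0]+s*d[1],-s*d[0]+c*d[1]])
tp=lambda x,y:(265+x/4-.375,180+y/4-.375)
sp=lambda x,y:(140+x/4.6-.39,180+y/4.6-.39)
E
cat > fit.py <<'E'
from h import *
T=[((130,70,20),(275,38)),((130,-70,20),(545,83)),((-130,-70,20),(468,598)),((-130,70,20),(190,550)),((30,115,77),(158,208))]
S=[((-130,-70,20),(68,240)),((-130,70,20),(290,113)),((130,-70,20),(375,568)),((130,70,20),(603,400)),((30,115,77),(540,148))]
tu=np.array([tp(*b) for a,b in T]);su=np.array([sp(*b) for a,b in S])
def f(v,both):
    r=(proj("top",w(v,[a for a,b in T]))-tu).ravel()
    r2=(proj("scene",w(v,[a for a,b in S]))-su).ravel()
    return {0:r,1:r2,2:np.r_[r,r2]}[both]
for b in(0,1,2):
    q=least_squares(f,[600,-150,-.2],args=(b,));print(b,q.x,np.round(q.fun,1))
v=q.x
for nm,L in(("sleeve",(30,115,77)),):print(nm,w(v,L))
print("redclip top", loc(v,ray("top",tp(509,342),60)), "scene",loc(v,ray("scene",sp(206,310),60)))
print("pointer top", loc(v,ray("top",tp(485,188),60)), "scene",loc(v,ray("scene",sp(310,388),60)))
print("grip top", loc(v,ray("top",tp(407,316),105)), "scene",loc(v,ray("scene",sp(310,185),105)))
a=ray("top",tp(113,206),77);b=ray("top",tp(152,207),77);print("red line ang ccw",np.degrees(np.arctan2(*(a-b)[1::-1])-v[2]))
E
python3 fit.py
```

```text
0 [ 5.59127793e+02 -1.36262230e+02 -1.79481944e-01] [-0.6 -1.2  0.7 -0.6  0.6  1.1 -0.7  0.6 -0.  -0.1]
1 [ 5.62558883e+02 -1.38765215e+02 -1.89577079e-01] [-1.3  0.1  0.   0.3 -0.9 -1.2  1.5 -0.6  0.7  1.6]
2 [ 5.60173972e+02 -1.36989570e+02 -1.83498838e-01] [-0.  -1.8  1.3 -0.9  0.7  0.7 -0.6 -0.1  0.4 -0.9 -1.7 -0.6 -0.6 -0.5
 -0.7 -2.5  1.2 -2.   0.3  0.6]
sleeve [[610.65445006 -29.39439683  77.        ]]
redclip top [ -3.91429088 -59.24495565] scene [ -6.75521145 -58.81743973]
pointer top [ 66.07255113 -36.95800628] scene [ 63.47331674 -50.37344164]
grip top [-1.61252004 -1.06800868] scene [-1.81492277  2.35938916]
red line ang ccw 98.65246936103148
```

```bash
cat >> h.py <<'E'
from scipy.spatial.transform import Rotation as Ro
def delta(p,yaw):
    s=env.state();R=Ro.from_euler('xyz',s["eef_rot"]);d=R.inv().apply(np.array(p)-s["ee_pos"])/1000
    T=Ro.from_euler('xyz',[np.pi,0,yaw]);a=(R.inv()*T).as_rotvec()
    print("clock",s["clock"],"pos",s["ee_pos"],"rot",s["eef_rot"],"grip",s["grip_width"],"F",s["ft_force"]);print("d",np.round(d,4),"a",np.round(a,4))
E
python3 -c "
from h import *
delta([610.5,-29.4,150],1.387)"
```

```text
clock 0.1 pos [ 137.20130083 -583.57463095  217.71765046] rot [-3.13995708e+00 -1.07289582e-04  2.30817422e-01] grip 92.90881294097159 F [ 0.01906117 -0.72926655 -1.10527144]
d [ 0.5875 -0.4311  0.0685] a [-1.4000e-03 -1.0000e-03 -1.1562e+00]
```

Request:
servo_tool(
  deltas=[
    {"dx": 0.587,"dy": -0.431,"dz": 0.068,"az": -1.156},
    {"dx": 0.587,"dy": -0.431,"dz": 0.068,"az": -1.156},
    {"dx": 0.587,"dy": -0.431,"dz": 0.068,"az": -1.156},
    {"dx": 0.587,"dy": -0.431,"dz": 0.068,"az": -1.156},
    {"dx": 0.587,"dy": -0.431,"dz": 0.068,"az": -1.156},
    {"dx": 0.587,"dy": -0.431,"dz": 0.068,"az": -1.156},
    {"dx": 0.587,"dy": -0.431,"dz": 0.068,"az": -1.156},
    {"dx": 0.587,"dy": -0.431,"dz": 0.068,"az": -1.156},
  ],
  jaw=0.6,
)

```text
validation failed for argument at $.de...
```

```bash
python3 -c "
from h import *
delta([610.5,-29.4,150],1.387)"
```

```text
clock 0.1 pos [ 137.20130083 -583.57463095  217.71765046] rot [-3.13995708e+00 -1.07289582e-04  2.30817422e-01] grip 92.90881294097159 F [ 0.01906117 -0.72926655 -1.10527144]
d [ 0.5875 -0.4311  0.0685] a [-1.4000e-03 -1.0000e-03 -1.1562e+00]
```

Request:
servo_tool(
  deltas=[
    {"dx": 0.587,"dy": -0.431,"dz": 0.068,"ax": 0,"ay": 0,"az": -1.156},
    {"dx": 0.587,"dy": -0.431,"dz": 0.068,"ax": 0,"ay": 0,"az": -1.156},
    {"dx": 0.587,"dy": -0.431,"dz": 0.068,"ax": 0,"ay": 0,"az": -1.156},
    {"dx": 0.587,"dy": -0.431,"dz": 0.068,"ax": 0,"ay": 0,"az": -1.156},
    {"dx": 0.587,"dy": -0.431,"dz": 0.068,"ax": 0,"ay": 0,"az": -1.156},
    {"dx": 0.587,"dy": -0.431,"dz": 0.068,"ax": 0,"ay": 0,"az": -1.156},
    {"dx": 0.587,"dy": -0.431,"dz": 0.068,"ax": 0,"ay": 0,"az": -1.156},
    {"dx": 0.587,"dy": -0.431,"dz": 0.068,"ax": 0,"ay": 0,"az": -1.156},
  ],
  jaw=0.6,
)

```text
clock: 0.77
ee_pos: [353.3, -329.6, 187.1]
eef_rot: [-3.141, -0.002, 1.237]
ft_force: [0.2, -0.6, 0.1]
grip_width: 74.5
```

```bash
python3 -c "
from h import *
delta([610.5,-29.4,150],1.387)"
```

```text
clock 0.7667 pos [ 353.263877   -329.62786153  187.13023792] rot [-3.14074751e+00 -1.52281436e-03  1.23665495e+00] grip 74.51758126723723 F [ 0.23261771 -0.61775562  0.13227126]
d [0.3679 0.1446 0.0376] a [-0.0007 -0.0016 -0.1503]
```

Request:
servo_tool(
  deltas=[
    {"dx": 0.368,"dy": 0.1446,"dz": 0.0376,"ax": 0,"ay": 0,"az": -0.15},
    {"dx": 0.368,"dy": 0.1446,"dz": 0.0376,"ax": 0,"ay": 0,"az": -0.15},
    {"dx": 0.368,"dy": 0.1446,"dz": 0.0376,"ax": 0,"ay": 0,"az": -0.15},
    {"dx": 0.368,"dy": 0.1446,"dz": 0.0376,"ax": 0,"ay": 0,"az": -0.15},
    {"dx": 0.368,"dy": 0.1446,"dz": 0.0376,"ax": 0,"ay": 0,"az": -0.15},
    {"dx": 0.368,"dy": 0.1446,"dz": 0.0376,"ax": 0,"ay": 0,"az": -0.15},
    {"dx": 0.368,"dy": 0.1446,"dz": 0.0376,"ax": 0,"ay": 0,"az": -0.15},
    {"dx": 0.368,"dy": 0.1446,"dz": 0.0376,"ax": 0,"ay": 0,"az": -0.15},
  ],
)

```text
clock: 1.43
ee_pos: [568.8, -77.1, 155.6]
eef_rot: [-3.141, -0.002, 1.387]
ft_force: [0.8, -2.1, -0.4]
grip_width: 74.2
```

Request:
servo_tool(
  deltas=[
    {"dx": 0.03,"dy": 0.01,"dz": 0,"ax": 0,"ay": 0,"az": 0},
  ],
)

```text
clock: 1.52
ee_pos: [585.2, -47.1, 154.2]
eef_rot: [-3.139, -0.002, 1.387]
ft_force: [0.6, -0.1, 0.4]
grip_width: 74.0
```

```bash
python3 -c "
from h import *
delta([610.5,-29.4,150],1.387)"
```

```text
clock 1.5167 pos [585.21778697 -47.08543691 154.19510738] rot [-3.13937765e+00 -1.77894039e-03  1.38744144e+00] grip 74.02965553185885 F [ 0.56900236 -0.06325605  0.38299956]
d [0.022  0.0216 0.0042] a [-0.0022 -0.0018  0.0004]
```

Request:
servo_tool(
  deltas=[
    {"dx": 0.022,"dy": 0.0216,"dz": 0.03,"ax": 0,"ay": 0,"az": 0},
    {"dx": 0.022,"dy": 0.0216,"dz": 0.062,"ax": 0,"ay": 0,"az": 0},
    {"dx": 0.022,"dy": 0.0216,"dz": 0.062,"ax": 0,"ay": 0,"az": 0},
    {"dx": 0.022,"dy": 0.0216,"dz": 0.062,"ax": 0,"ay": 0,"az": 0},
  ],
)

```text
clock: 1.85
ee_pos: [607.7, -28.6, 89.2]
eef_rot: [-3.133, -0.001, 1.388]
ft_force: [0.6, 0.7, 0.1]
grip_width: 74.2
```

```bash
python3 -c "
from h import *
import cv2
delta([610.5,-29.4,45],1.387)
im=env.camera('scene');cv2.imwrite('pics/s1.png',cv2.resize(im[150:310,140:320],None,fx=4,fy=3.7))
im=env.camera('top');cv2.imwrite('pics/t1.png',cv2.resize(im[150:310,230:410],None,fx=4,fy=3.7))
"
```

```text
clock 1.85 pos [607.74425929 -28.56101453  89.18032244] rot [-3.13258228e+00 -1.25164707e-03  1.38843021e+00] grip 74.24164408129249 F [0.58568223 0.69160379 0.05503443]
d [-0.0004  0.0033  0.0442] a [-0.009  -0.0012  0.0014]
```

View pics/s1.png

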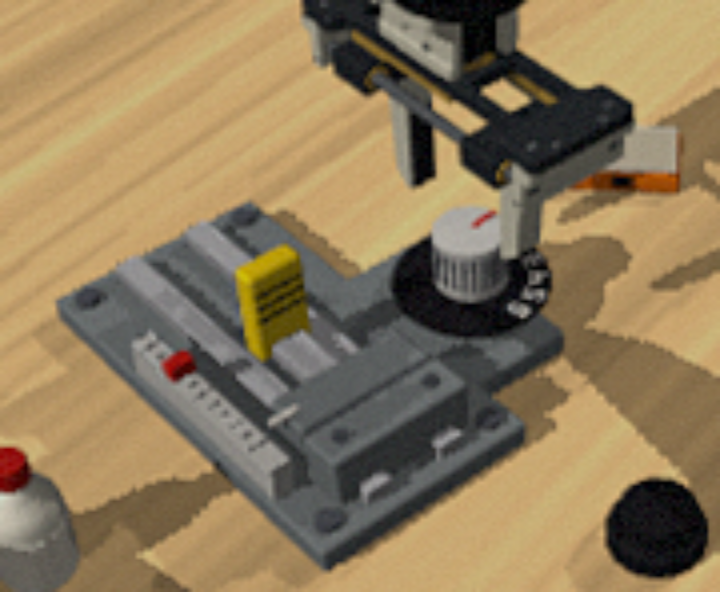

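View pics/t1.png

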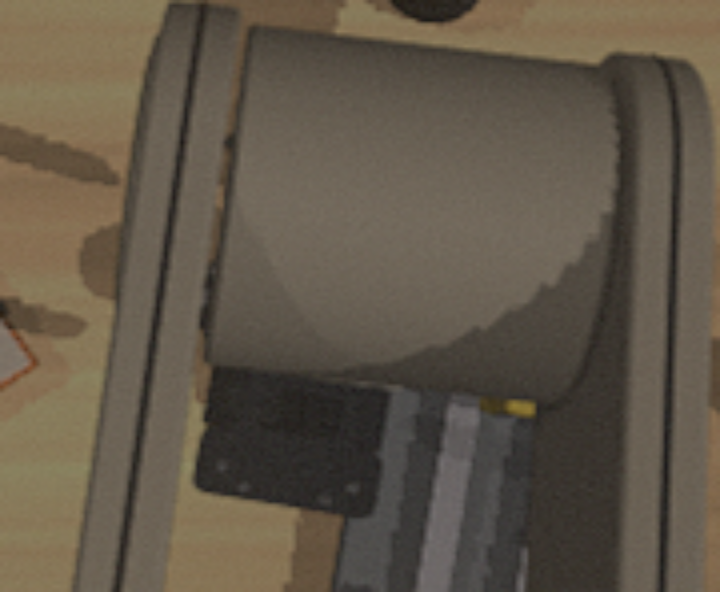

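Request:
servo_tool(
  deltas=[
    {"dx": 0,"dy": 0.003,"dz": 0.015,"ax": -0.009,"ay": 0,"az": 0},
    {"dx": 0,"dy": 0.003,"dz": 0.03,"ax": -0.009,"ay": 0,"az": 0},
    {"dx": 0,"dy": 0.003,"dz": 0.043,"ax": -0.009,"ay": 0,"az": 0},
    {"dx": 0,"dy": 0.003,"dz": 0.043,"ax": -0.009,"ay": 0,"az": 0},
    {"dx": 0,"dy": 0.003,"dz": 0.043,"ax": -0.009,"ay": 0,"az": 0},
  ],
)

```text
clock: 2.37
ee_pos: [613.3, -30.9, 51.1]
eef_rot: [3.134, -0.002, 1.386]
ft_force: [-0.0, 0.5, 0.4]
grip_width: 74.3
```

Request:
servo_tool(
  deltas=[
    {"dx": 0,"dy": 0,"dz": 0,"ax": 0,"ay": 0,"az": 0},
    {"dx": 0,"dy": 0,"dz": 0,"ax": 0,"ay": 0,"az": 0},
    {"dx": 0,"dy": 0,"dz": 0,"ax": 0,"ay": 0,"az": 0},
    {"dx": 0,"dy": 0,"dz": 0,"ax": 0,"ay": 0,"az": 0},
    {"dx": 0,"dy": 0,"dz": 0,"ax": 0,"ay": 0,"az": 0},
  ],
  jaw=-1,
  grip_force=20,
)

```text
clock: 2.78
ee_pos: [610.0, -30.2, 51.4]
eef_rot: [-3.141, -0.001, 1.386]
ft_force: [-29.1, 5.1, 26.6]
grip_width: 46.3
```

```bash
python3 -c "
from h import *
delta([610.5,-29.4,45],1.387); print(env.state()['joints'])
"
```

```text
clock 2.7833 pos [609.9798936  -30.17990506  51.41826267] rot [-3.14135820e+00 -1.45377529e-03  1.38629823e+00] grip 46.31133348506547 F [-29.14799697   5.11383723  26.56872282]
d [0.0009 0.0004 0.0064] a [-0.0002 -0.0015 -0.0007]
[-1.34277601e-01  2.94955895e-01  1.61536183e+00  1.55223920e-03
  1.23143649e+00  4.97034881e-02]
```

Request:
servo_tool(
  deltas=[
    {"dx": 0,"dy": 0,"dz": 0,"ax": 0,"ay": 0,"az": 0},
    {"dx": 0,"dy": 0,"dz": 0,"ax": 0,"ay": 0,"az": 0},
    {"dx": 0,"dy": 0,"dz": 0,"ax": 0,"ay": 0,"az": 0},
  ],
)

```text
clock: 3.03
ee_pos: [608.5, -29.8, 51.5]
eef_rot: [-3.138, -0.001, 1.386]
ft_force: [-8.4, 1.5, 7.6]
grip_width: 43.6
```

```bash
python3 -c "
from h import *
import cv2
delta([610.5,-29.4,45],1.387)
im=env.camera('scene');cv2.imwrite('pics/s2.png',cv2.resize(im[150:310,140:320],None,fx=4,fy=3.7))
"
```

```text
clock 3.0333 pos [608.52081694 -29.82319987  51.52255354] rot [-3.13812893e+00 -1.30501886e-03  1.38646033e+00] grip 43.649244576617775 F [-8.38516063  1.46188638  7.58968095]
d [0.0008 0.0019 0.0065] a [-0.0035 -0.0013 -0.0005]
```

View pics/s2.png

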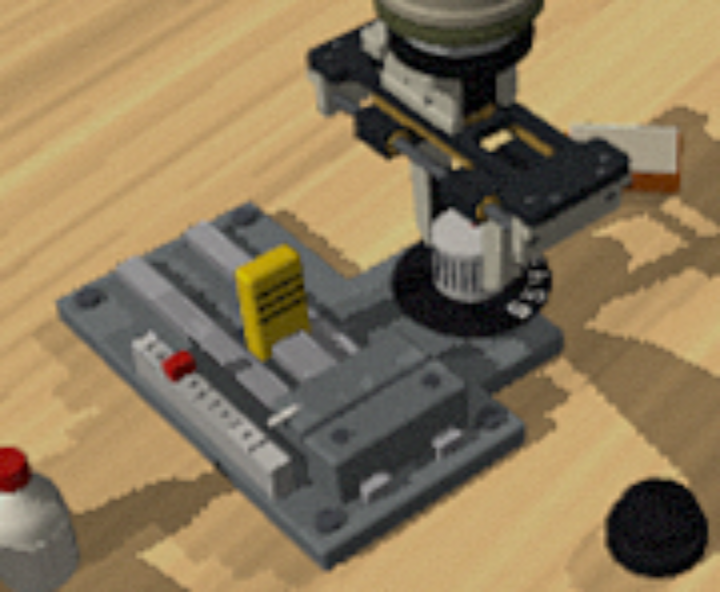

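Request:
servo_tool(
  deltas=[
    {"dx": 0,"dy": 0,"dz": 0,"ax": 0,"ay": 0,"az": 0.1},
    {"dx": 0,"dy": 0,"dz": 0,"ax": 0,"ay": 0,"az": 0.2},
    {"dx": 0,"dy": 0,"dz": 0,"ax": 0,"ay": 0,"az": 0.3},
    {"dx": 0,"dy": 0,"dz": 0,"ax": 0,"ay": 0,"az": 0.4},
    {"dx": 0,"dy": 0,"dz": 0,"ax": 0,"ay": 0,"az": 0.5},
    {"dx": 0,"dy": 0,"dz": 0,"ax": 0,"ay": 0,"az": 0.6},
    {"dx": 0,"dy": 0,"dz": 0,"ax": 0,"ay": 0,"az": 0.6},
  ],
)

```text
clock: 3.67
ee_pos: [607.8, -29.4, 51.6]
eef_rot: [-3.136, 0.002, 0.78]
ft_force: [-4.9, 1.9, 4.2]
grip_width: 43.8
```

```bash
python3 -c "
from h import *
delta([608.5,-29.8,51.5],1.387-1.18);print(env.state()['wrist_torque'])
"
```

```text
clock 3.6667 pos [607.76649334 -29.41540302  51.60611223] rot [-3.13638766e+00  1.72375039e-03  7.80136935e-01] grip 43.84070515726222 F [-4.86292198  1.90206216  4.21139511]
d [0.0003 0.0008 0.0001] a [-0.0046  0.0032  0.5731]
[0.33893151 0.99549076 0.04017141]
```

Request:
servo_tool(
  deltas=[
    {"dx": 0,"dy": 0,"dz": 0,"ax": 0,"ay": 0,"az": 0.1},
    {"dx": 0,"dy": 0,"dz": 0,"ax": 0,"ay": 0,"az": 0.2},
    {"dx": 0,"dy": 0,"dz": 0,"ax": 0,"ay": 0,"az": 0.3},
    {"dx": 0,"dy": 0,"dz": 0,"ax": 0,"ay": 0,"az": 0.4},
    {"dx": 0,"dy": 0,"dz": 0,"ax": 0,"ay": 0,"az": 0.5},
    {"dx": 0,"dy": 0,"dz": 0,"ax": 0,"ay": 0,"az": 0.573},
    {"dx": 0,"dy": 0,"dz": 0,"ax": 0,"ay": 0,"az": 0.573},
  ],
)

```text
clock: 4.25
ee_pos: [607.4, -28.8, 51.6]
eef_rot: [-3.137, 0.005, 0.204]
ft_force: [-4.6, 3.7, 2.2]
grip_width: 43.7
```

Request:
servo_tool(
  deltas=[
    {"dx": 0,"dy": 0,"dz": 0,"ax": 0,"ay": 0,"az": 0},
    {"dx": 0,"dy": 0,"dz": 0,"ax": 0,"ay": 0,"az": 0},
    {"dx": 0,"dy": 0,"dz": 0,"ax": 0,"ay": 0,"az": 0},
    {"dx": 0,"dy": 0,"dz": 0,"ax": 0,"ay": 0,"az": 0},
  ],
  jaw=0.6,
)

```text
clock: 4.58
ee_pos: [607.8, -29.0, 51.8]
eef_rot: [-3.138, 0.004, 0.205]
ft_force: [0.4, -0.5, -0.1]
grip_width: 65.7
```

Request:
servo_tool(
  deltas=[
    {"dx": 0,"dy": 0,"dz": -0.03,"ax": 0,"ay": 0,"az": 0},
    {"dx": 0,"dy": 0,"dz": -0.06,"ax": 0,"ay": 0,"az": 0},
    {"dx": 0,"dy": 0,"dz": -0.09,"ax": 0,"ay": 0,"az": 0},
    {"dx": 0,"dy": 0,"dz": -0.09,"ax": 0,"ay": 0,"az": 0},
  ],
)

```text
clock: 4.92
ee_pos: [612.4, -30.0, 149.7]
eef_rot: [-3.141, -0.006, 0.206]
ft_force: [1.2, 0.4, 0.8]
grip_width: 74.6
```

```bash
python3 -c "
from h import *
import cv2
v=[560.2,-137,-.183]
g=w(v,(-2,0,66))[0];print(g)
delta([*g[:2],150],1.387)
im=env.camera('scene');cv2.imwrite('pics/s3.png',cv2.resize(im[180:300,160:300],None,fx=5,fy=5,interpolation=2))
"
```

```text
[ 558.23339564 -136.63603941   66.        ]
clock 4.9167 pos [612.42680207 -29.96836636 149.67912383] rot [-3.14140941 -0.00623426  0.20563913] grip 74.64304943724814 F [1.16417171 0.41276394 0.80626484]
d [-0.0748  0.0934 -0.0008] a [ 0.0035 -0.0056 -1.1814]
```

View pics/s3.png

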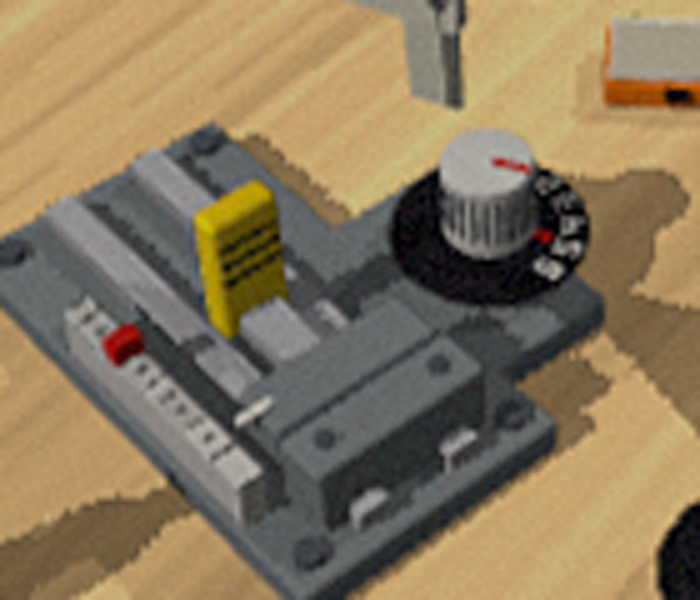

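Run:
```python
from h import *
import cv2
q=lambda x,y:(160+x/5-.4,180+y/5-.4)
c=np.array([608.5,-29.6]);yaw=-.183
for nm,px,z in(("redtip",(543,237),36),("redtip",(543,237),38),("topline a",(493,161),77),("topline b",(528,168),77),("5?",(570,251),34),("6?",(547,268),34),("topcenter",(488,160),77)):
    p=ray("scene",q(*px),z);d=p[:2]-c;print(nm,z,np.round(p[:2]),"r",np.hypot(*d).round(1),"ang",np.degrees(np.arctan2(d[1],d[0])-yaw).round(1))
a=ray("scene",q(493,161),77);b=ray("scene",q(528,168),77);d=b-a;print(np.degrees(np.arctan2(d[1],d[0])-yaw))
```

```text
redtip 36 [634. -20.] r 27.3 ang 32.0
redtip 38 [635. -21.] r 27.9 ang 28.2
topline a 77 [611. -27.] r 3.9 ang 56.7
topline b 77 [627. -21.] r 20.1 ang 36.8
5? 34 [648. -18.] r 41.3 ang 27.4
6? 34 [646. -32.] r 37.8 ang 6.2
topcenter 77 [609. -28.] r 2.0 ang 85.7
32.17356742272615
```

```bash
python3 -c "
from h import *
delta([500,-300,180],1.387)"
```

```text
clock 4.9667 pos [611.41103959 -29.86095244 146.79658171] rot [-3.14055475 -0.00383231  0.20548899] grip 74.34156541614222 F [0.06818996 0.49561393 0.5436478 ]
d [-0.1641  0.2417 -0.0341] a [ 0.0013 -0.004  -1.1815]
```

Request:
servo_tool(
  deltas=[
    {"dx": -0.164,"dy": 0.242,"dz": -0.034,"ax": 0,"ay": 0,"az": -1.18},
    {"dx": -0.164,"dy": 0.242,"dz": -0.034,"ax": 0,"ay": 0,"az": -1.18},
    {"dx": -0.164,"dy": 0.242,"dz": -0.034,"ax": 0,"ay": 0,"az": -1.18},
    {"dx": -0.164,"dy": 0.242,"dz": -0.034,"ax": 0,"ay": 0,"az": -1.18},
    {"dx": -0.164,"dy": 0.242,"dz": -0.034,"ax": 0,"ay": 0,"az": -1.18},
    {"dx": -0.164,"dy": 0.242,"dz": -0.034,"ax": 0,"ay": 0,"az": -1.18},
    {"dx": -0.164,"dy": 0.242,"dz": -0.034,"ax": 0,"ay": 0,"az": -1.18},
    {"dx": -0.164,"dy": 0.242,"dz": -0.034,"ax": 0,"ay": 0,"az": -1.18},
  ],
  jaw=0.3,
)

```text
clock: 5.63
ee_pos: [498.1, -303.9, 179.5]
eef_rot: [3.141, -0.001, 1.155]
ft_force: [0.1, 0.3, -0.1]
grip_width: 60.6
```

```bash
python3 -c "
from h import *
import cv2
im=env.camera('top');cv2.imwrite('pics/t4.png',im);cv2.imwrite('pics/t4c.png',cv2.resize(im[195:275,265:365],None,fx=7,fy=7,interpolation=2))
"
```

```text
(no output)
```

View pics/t4c.png

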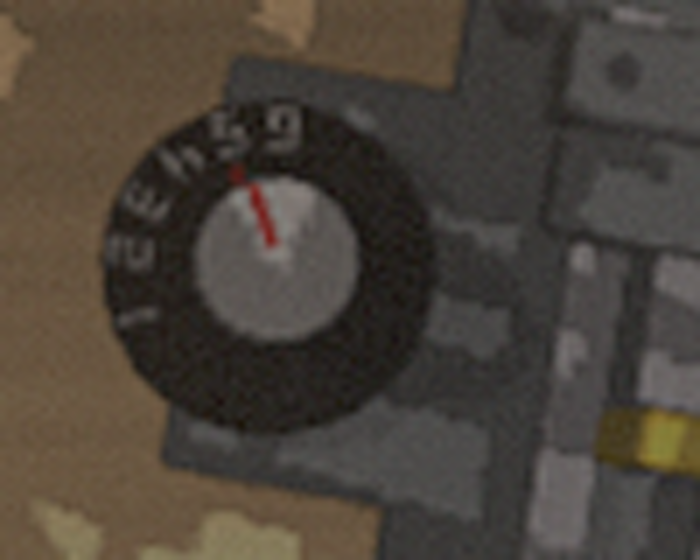

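Run:
```python
from h import *
import cv2
c=w([560.2,-137,-.1815],(30,115,77))[0]
for f in("top0","t4"):
    im=cv2.imread(f"pics/{f}.png").astype(float)
    m=(im[...,2]-np.maximum(im[...,1],im[...,0]));sub=np.zeros_like(m);sub[205:260,275:335]=m[205:260,275:335]
    ys,xs=np.where(sub>35);wt=sub[ys,xs]
    P=[]
    for z in(77,):
        pts=np.array([ray("top",(x,y),z)[:2] for x,y in zip(xs,ys)])
        r=np.hypot(*(pts-c[:2]).T);k=r<24
        p=pts[k];W=wt[k];mu=np.average(p,axis=0,weights=W);C=np.cov(p.T,aweights=W);e=np.linalg.eigh(C)[1][:,1]
        if e@(mu-c[:2])<0:e=-e
        d=mu-c[:2];print(f,k.sum(),"mu",mu,"line ang",np.degrees(np.arctan2(e[1],e[0])+.1815),"from centre",np.degrees(np.arctan2(d[1],d[0])+.1815))
    c2=w([560.2,-137,-.1815],(30,115,77))[0]
    p=np.array([ray("top",(x,y),36)[:2] for x,y in zip(xs,ys)]);
    far=~k
    if far.sum():
        d=np.average(p[far],axis=0,weights=wt[far])-c2[:2];print(" skirt",far.sum(),d,np.degrees(np.arctan2(d[1],d[0])+.1815))
    # sleeve top circle
    hsv=cv2.cvtColor(cv2.imread(f"pics/{f}.png"),cv2.COLOR_BGR2GRAY)
print(c)
```

```text
top0 17 mu [609.88848004 -16.77366139] line ang 95.2988345206546 from centre 103.03489514665084
 skirt 5 [ 0.55305197 26.97621961] 99.22470121015542
t4 18 mu [621.75398339 -24.25877958] line ang 33.21093975197828 from centre 34.48096598483477
 skirt 2 [25.56677786  9.07396857] 29.93959295310881
[610.46531201 -29.30413931  77.        ]
```

Run:
```python
from h import *
import cv2
im=cv2.imread("pics/t4.png");g=cv2.cvtColor(im,6).astype(float)
# rectify a patch at dial height z=34 and sleeve-top z=77, vice-aligned, 5 px/mm, centred
c0=np.array([608.5,-29.6]);yaw=-.1815;s=5;N=600
out=[]
for z in(34,77):
    xx,yy=np.meshgrid(np.arange(N),np.arange(N))
    lx=(N/2-yy)/s; ly=(N/2-xx)/s   # up=+x, left=+y
    P=np.c_[c0[0]+np.cos(yaw)*lx.ravel()-np.sin(yaw)*ly.ravel(),c0[1]+np.sin(yaw)*lx.ravel()+np.cos(yaw)*ly.ravel(),np.full(N*N,z)]
    uv=proj("top",P).astype(np.float32)
    r=cv2.remap(im,uv[:,0].reshape(N,N),uv[:,1].reshape(N,N),cv2.INTER_CUBIC);r=cv2.convertScaleAbs(r,alpha=1.6)
    for k in (1,2,3,4,5,6):
        a=np.radians(116-22.5*(k-1));R0,R1=((43,47) if z==34 else (0,23))
        if z==34 or k in(2,5):
            f=lambda R:(int(N/2-R*s*np.sin(a)),int(N/2-R*s*np.cos(a)));cv2.line(r,f(R0),f(R1),(0,255,0),1)
    cv2.circle(r,(N//2,N//2),int((47 if z==34 else 22)*s),(255,255,0),1)
    out.append(r[20:580,20:580] if z==34 else r[150:450,150:450])
cv2.imwrite("pics/r34.png",out[0]);cv2.imwrite("pics/r77.png",cv2.resize(out[1],None,fx=1.8,fy=1.8))
```

```text
(no output)
```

View pics/r34.png

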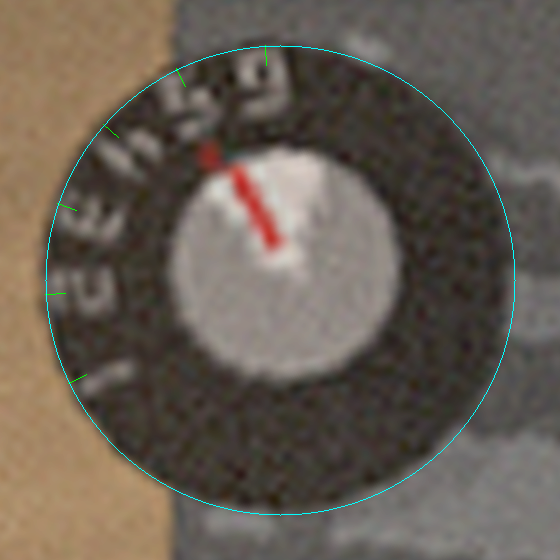

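View pics/r77.png

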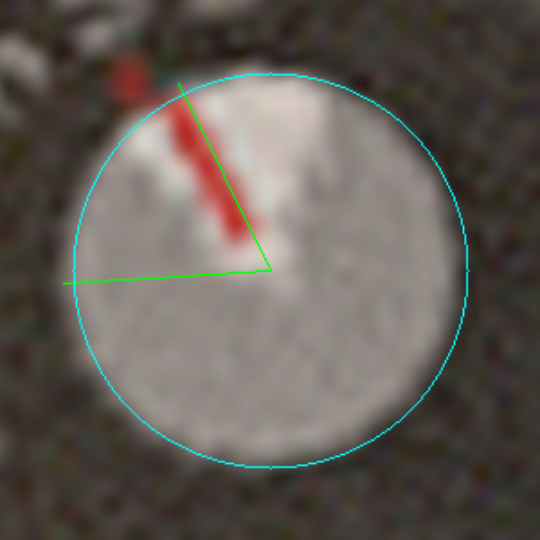

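```bash
python3 -c "
from h import *
delta([556.8,-136.7,130],1.389)"
```

```text
clock 5.6833 pos [ 497.31993103 -306.05356477  179.86517353] rot [3.14030802e+00 7.15830843e-04 1.16698782e+00] grip 60.31281152201856 F [-0.91635046 -1.09872731  0.92983716]
d [ 0.1791 -0.0119  0.0497] a [ 0.0012  0.0009 -0.222 ]
```

Request:
servo_tool(
  deltas=[
    {"dx": 0.04,"dy": -0.003,"dz": 0.01,"ax": 0,"ay": 0,"az": -0.1},
    {"dx": 0.08,"dy": -0.006,"dz": 0.02,"ax": 0,"ay": 0,"az": -0.2},
    {"dx": 0.12,"dy": -0.009,"dz": 0.03,"ax": 0,"ay": 0,"az": -0.222},
    {"dx": 0.16,"dy": -0.011,"dz": 0.045,"ax": 0,"ay": 0,"az": -0.222},
    {"dx": 0.179,"dy": -0.012,"dz": 0.05,"ax": 0,"ay": 0,"az": -0.222},
    {"dx": 0.179,"dy": -0.012,"dz": 0.05,"ax": 0,"ay": 0,"az": -0.222},
    {"dx": 0.179,"dy": -0.012,"dz": 0.05,"ax": 0,"ay": 0,"az": -0.222},
    {"dx": 0.179,"dy": -0.012,"dz": 0.05,"ax": 0,"ay": 0,"az": -0.222},
  ],
)

```text
clock: 6.35
ee_pos: [556.4, -137.2, 129.4]
eef_rot: [3.141, 0.001, 1.389]
ft_force: [-0.0, 0.2, 1.7]
grip_width: 60.6
```

```bash
python3 -c "
from h import *
import cv2
delta([556.8,-136.7,66],1.389)
im=env.camera('scene');cv2.imwrite('pics/s5.png',cv2.resize(im[150:310,140:320],None,fx=4,fy=3.7))
"
```

```text
clock 6.35 pos [ 556.41045148 -137.24118667  129.3790486 ] rot [3.14100837e+00 1.48849422e-03 1.38925846e+00] grip 60.561951998656525 F [-0.02439142  0.17494986  1.72568996]
d [0.0007 0.0002 0.0634] a [0.0006 0.0015 0.0003]
```

View pics/s5.png

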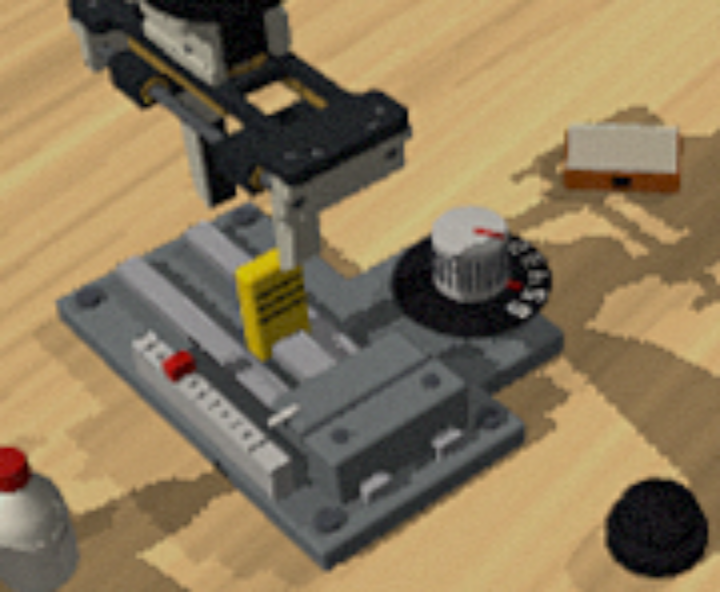

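Request:
servo_tool(
  deltas=[
    {"dx": 0,"dy": 0,"dz": 0.02,"ax": 0,"ay": 0,"az": 0},
    {"dx": 0,"dy": 0,"dz": 0.04,"ax": 0,"ay": 0,"az": 0},
    {"dx": 0,"dy": 0,"dz": 0.063,"ax": 0,"ay": 0,"az": 0},
    {"dx": 0,"dy": 0,"dz": 0.063,"ax": 0,"ay": 0,"az": 0},
    {"dx": 0,"dy": 0,"dz": 0.063,"ax": 0,"ay": 0,"az": 0},
    {"dx": 0,"dy": 0,"dz": 0.063,"ax": 0,"ay": 0,"az": 0},
  ],
)

```text
clock: 6.9
ee_pos: [557.2, -139.0, 68.2]
eef_rot: [3.139, 0.002, 1.387]
ft_force: [0.4, -0.2, 0.6]
grip_width: 60.1
```

Request:
servo_tool(
  deltas=[
    {"dx": 0,"dy": 0,"dz": 0,"ax": 0,"ay": 0,"az": 0},
    {"dx": 0,"dy": 0,"dz": 0,"ax": 0,"ay": 0,"az": 0},
    {"dx": 0,"dy": 0,"dz": 0,"ax": 0,"ay": 0,"az": 0},
    {"dx": 0,"dy": 0,"dz": 0,"ax": 0,"ay": 0,"az": 0},
    {"dx": 0,"dy": 0,"dz": 0,"ax": 0,"ay": 0,"az": 0},
    {"dx": 0,"dy": 0,"dz": 0,"ax": 0,"ay": 0,"az": 0},
    {"dx": 0,"dy": 0,"dz": 0,"ax": 0,"ay": 0,"az": 0},
    {"dx": 0,"dy": 0,"dz": 0,"ax": 0,"ay": 0,"az": 0},
  ],
  jaw=-1,
  grip_force=35,
)

```text
clock: 7.57
ee_pos: [557.5, -139.0, 68.3]
eef_rot: [3.138, 0.002, 1.387]
ft_force: [4.2, 0.3, -1.8]
grip_width: 15.8
```

```bash
python3 -c "
from h import *
g=env.state()['ee_pos'];y=-.182
delta([g[0]-70*np.cos(y),g[1]-70*np.sin(y),g[2]],1.389)
"
```

```text
clock 7.5667 pos [ 557.5327627  -139.02640117   68.25134076] rot [3.13808485e+00 1.83264747e-03 1.38712397e+00] grip 15.840766750229578 F [ 4.24100107  0.34365398 -1.78848015]
d [-0.0001 -0.07   -0.0002] a [ 0.0035  0.0018 -0.0019]
```

Request:
servo_tool(
  deltas=[
    {"dx": 0,"dy": -0.008,"dz": 0,"ax": 0,"ay": 0,"az": 0},
    {"dx": 0,"dy": -0.018,"dz": 0,"ax": 0,"ay": 0,"az": 0},
    {"dx": 0,"dy": -0.028,"dz": 0,"ax": 0,"ay": 0,"az": 0},
    {"dx": 0,"dy": -0.038,"dz": 0,"ax": 0,"ay": 0,"az": 0},
    {"dx": 0,"dy": -0.048,"dz": 0,"ax": 0,"ay": 0,"az": 0},
    {"dx": 0,"dy": -0.058,"dz": 0,"ax": 0,"ay": 0,"az": 0},
    {"dx": 0,"dy": -0.066,"dz": 0,"ax": 0,"ay": 0,"az": 0},
    {"dx": 0,"dy": -0.07,"dz": 0,"ax": 0,"ay": 0,"az": 0},
  ],
)

```text
clock: 8.23
ee_pos: [489.5, -126.4, 68.3]
eef_rot: [3.135, 0.002, 1.387]
ft_force: [10.1, -2.7, -7.1]
grip_width: 16.1
```

```bash
python3 -c "
from h import *
import cv2
print(loc([557.53,-139.03,-.182],env.state()['ee_pos']))
for n,a in(('scene',(190,130)),('top',(215,320))):
  im=env.camera(n)
  cv2.imwrite(f'pics/{n}6.png',im);cv2.imwrite(f'pics/{n}6c.png',cv2.resize(im[a[0]:a[0]+110,a[1]:a[1]+120],None,fx=5,fy=5,interpolation=2))
print(loc([557.53,-139.03,-.182],env.state()['ee_pos']),env.state()['ft_force'],env.state()['grip_width'])
"
```

```text
[-69.1521003    0.10056002]
[-69.16033843   0.09837566] [10.05974243 -2.02703991 -6.26873923] 15.948736162762902
```

View pics/scene6c.png

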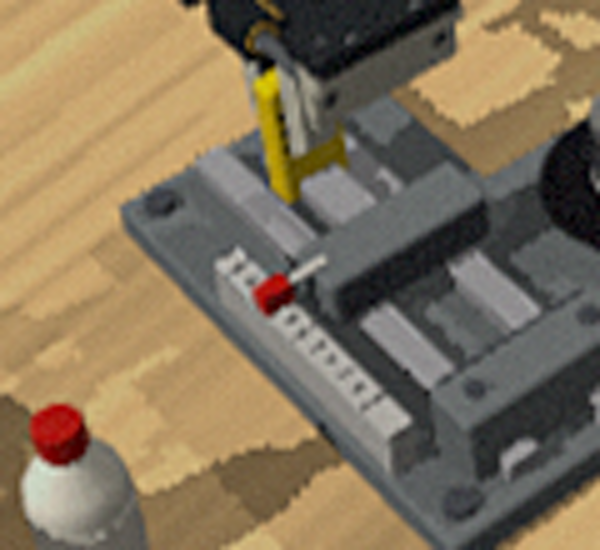

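View pics/top6c.png

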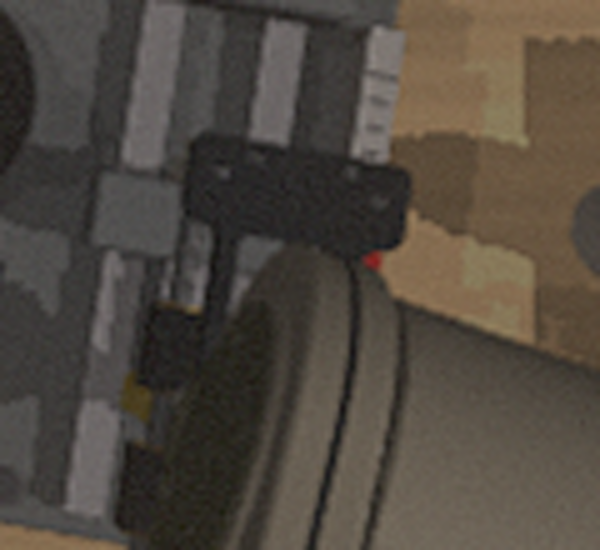

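Run:
```python
from h import *
import cv2
im=cv2.imread("pics/scene6.png")
# rectified at z=60, vice axes; left=-x? up=+y, right=+x ; 6px/mm
v=[560.2,-137,-.1835];s=8
X,Y=np.meshgrid(np.arange(-35,35,1/s),np.arange(-30,-75,-1/s))
P=w(v,np.c_[X.ravel(),Y.ravel(),np.full(X.size,60)])
uv=proj("scene",P).astype(np.float32)
r=cv2.remap(im,uv[:,0].reshape(X.shape),uv[:,1].reshape(X.shape),cv2.INTER_CUBIC)
for k in range(-30,35,10):cv2.line(r,(int((k+35)*s),0),(int((k+35)*s),10),(0,255,0),1)
cv2.imwrite("pics/r6.png",r)
```

View pics/r6.png

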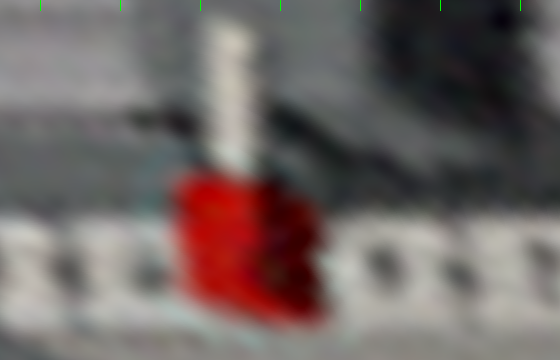

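Request:
servo_tool(
  deltas=[
    {"dx": 0,"dy": -0.002,"dz": 0,"ax": 0,"ay": 0,"az": 0},
    {"dx": 0,"dy": -0.003,"dz": 0,"ax": 0,"ay": 0,"az": 0},
    {"dx": 0,"dy": -0.003,"dz": 0,"ax": 0,"ay": 0,"az": 0},
    {"dx": 0,"dy": -0.003,"dz": 0,"ax": 0,"ay": 0,"az": 0},
    {"dx": 0,"dy": -0.003,"dz": 0,"ax": 0,"ay": 0,"az": 0},
    {"dx": 0,"dy": -0.003,"dz": 0,"ax": 0,"ay": 0,"az": 0},
  ],
)

```text
clock: 8.83
ee_pos: [487.7, -126.1, 68.2]
eef_rot: [3.133, 0.002, 1.387]
ft_force: [9.3, -2.4, -6.3]
grip_width: 16.0
```

Run:
```python
from h import *
import cv2
im=env.camera("scene")
cv2.imwrite("pics/scene7.png",cv2.resize(im[180:300,140:300],None,fx=5,fy=5,interpolation=2))
v=[560.2,-137,-.1835];s=8
X,Y=np.meshgrid(np.arange(-35,35,1/s),np.arange(-30,-75,-1/s))
P=w(v,np.c_[X.ravel(),Y.ravel(),np.full(X.size,60)])
uv=proj("scene",P).astype(np.float32)
cv2.imwrite("pics/r7.png",cv2.remap(im,uv[:,0].reshape(X.shape),uv[:,1].reshape(X.shape),cv2.INTER_CUBIC))
s=env.state();print(loc([557.53,-139.03,-.182],s['ee_pos']),s['ft_force'],s['grip_width'],s['joint_velocities'],s['clock'])
```

```text
[-71.02197236   0.12687081] [10.23423905 -1.33003705 -7.47289668] 15.993767863845077 [-3.36191387e-04 -8.25077213e-05 -1.20400627e-03 -6.22548828e-04
 -7.81403640e-04 -5.92312841e-05] 8.8833
```

View pics/r7.png

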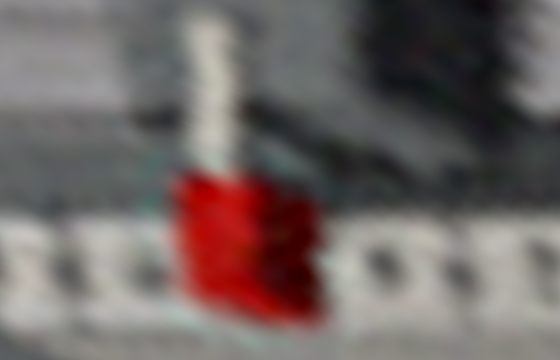

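View pics/scene7.png

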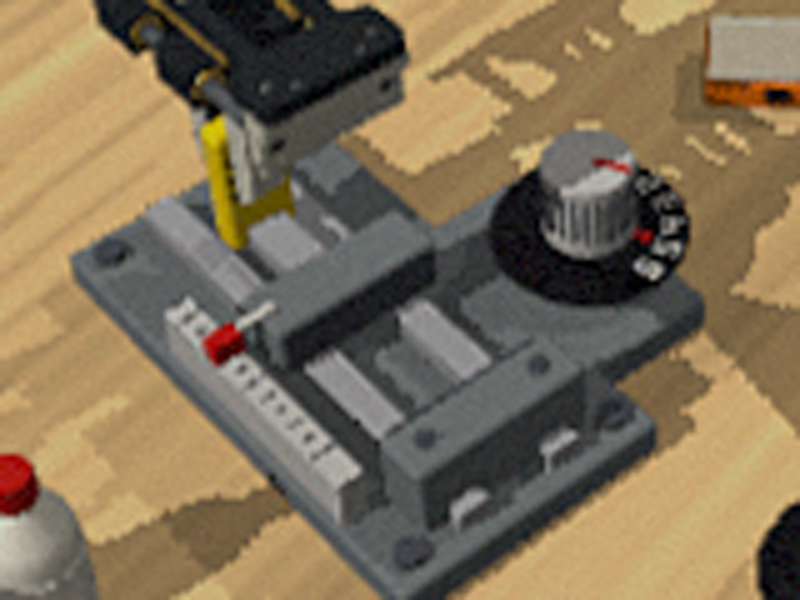

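```bash
python3 -c "
from plant import env
print(env.hand_in())"
```

```text
the job is handed in; nothing more can be done
None
```

I turned the sleeve from 2 to 5 with the jaw closed, then pulled the jaw about 71 mm open by its yellow grip. I handed the job in at about 8.9 s with the gripper still holding it. The hand-in gives no verdict.

- **Pointer:** in the last picture it stands over the red marker, within about 0.5 mm of its middle along the vice.
- **Hold:** the fingers are closed to 16 mm on the grip with a 35 N setting. About 10 N of spring pull shows at the wrist, and the arm is at rest.
- **Sleeve:** the red line reads on 5, and it had not visibly moved in the last picture. My angle measurements did not fully agree. The corrected overhead view gave about 26–27° on the sleeve top and about 30° on the skirt mark, while other fits reached 33–34°. The target is 26° ± 7°. I took it as on 5 and did not turn it again, so this is the less certain check.
- **Loose objects:** the arm's path stayed clear of the cap, bit case and oil bottle. They look unmoved in the pictures, but I did not measure their positions.

The first move call was refused because some fields were missing, and nothing moved. When I gripped the sleeve, the gripper was about 3 mm off centre, which gave a brief side force of about 29 N. That eased once the fingers had closed fully.

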